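# Shim the rocking interferometer

### The arm

A 6-joint arm with a two-finger parallel gripper is mounted at the origin on the work surface. World frame = base frame: x ahead of the robot, y to its left, z up, the work surface at z = 0. Lengths are in m, angles in degrees, forces in N, time in s.
With the tool pointing down it reaches from about 0.375 to 0.9 m from the base axis. Payload 3.1 kg.
Tool frame: the origin (TCP) lies on the centre line of the jaws, within the pads' length; the fingertips stand 8 mm ahead of it and the grasp point (between the pads) lies 11 mm behind it (bot.tip_extent is the distance from the TCP to the fingertips, in m); z points along the fingers, y is the line along which they close (so a half turn about z gives the same grasp; the last joint's range is limited). The gripper opens to 87 mm and grips with 3 to 60 N. Pads are 19 mm wide; open, the fingers measure 117 mm over their backs; the gripper's body (75 mm by 190 mm) begins 51 mm behind the grasp point.
Start: joints at [-81.274, 30.224, 82.088, -0, 67.689, -10.227], TCP at [0.203, -0.591, 0.231] pointing down, gripper open.
Joint ranges: [-176.69, 176.69], [-43.24, 126.21], [12.49, 139.97], [-82, 262], [0, 151.66], [-163.58, 163.58]. Speed limits (degrees/s): [159.86, 159.86, 180, 180, 180, 180].

### API

Orientations are given as a 3x3 rotation matrix whose columns are the frame's x, y, z axes.
In Python, from rig import bot, vision, workorder gives the robot as it stands.
- The arm moves only by the shell command python3 -m handwheel 'ROWS'. ROWS is JSON, a list of rows, each an object with "delta_rot": the turn, a rotation vector about the tool's x, y, z in rad, a list of three; "xyz": the shift along the tool's x, y, z in mm, a list of three; "hand": the closure, from -1 (fully open) to 1 (shut). A call has exactly 5 rows; each row is the pose to reach, as a shift and turn from the pose commanded when the call began, along the tool's axes at that moment; what a row does not reach only later rows make up. A row lasts 1/8 s, in which the tool goes at most 62.5 mm and 10.7 degrees, less where a joint would pass 70% of its speed; a pose out of reach is approached as far as the arm can. A call with a gripper value outside its range is refused whole. The fingers move at their own pace and stop on an object; the grip force is fixed at half the most. Time passes only in rows, so rows that repeat a pose let the fingers close, or fill a call up. It gives the time, the measured TCP pose, the force, the opening and the grip force at its end, in the units of the state.
- bot.read_state(): the state, without advancing time (a new reading comes with each control period).
- vision.capture(name): name is "scene" or "top"; returns the picture (400x640x3 uint8, red, green, blue); there is no depth.
- vision.camera_model(name): a dict with "camera_matrix" (3x3 intrinsics, pixels), "dist_coeffs" ([k1, k2, p1, p2, k3] as OpenCV has them; the pictures are not rectified), "camera_from_world" (4x4, takes a point from world to camera coordinates). Camera axes: x right, y up, looking along -z (the intrinsics and any distortion apply to the point x, -y, -z); pixel columns grow to the right and rows downward; lengths in m; the calibration is good to about 2 mm. A picture is of the moment at which its call begins. camera_model takes no time and is no camera call.
- workorder.hand_in(): hands the job in; it is judged then, once.
The state is a dict: "time_s": time; "joint_positions": joint angles; "qvel": joint speeds; "tau": joint torques, N m; "position": TCP position; "tcp_rot": TCP orientation; "force": force on the tool from outside, world axes, zero at the start; "moment": the same for the moment, N m; "opening": opening from 0.0 (shut) to 1.0 (fully open); "grasp_force": force on a finger pad.
Only numpy, scipy, OpenCV 4.12 (cv2) and the standard library are available. Lean on these libraries where they do the work, as an engineer would, in place of code of your own. Each camera call takes 0.05 s, during which the arm holds its last target. There are 200 camera calls.

### The job

The small interferometer rocks because its near right foot (as seen from the robot) hangs just clear of the table. Push the white wedge along the table, thin end first, under that foot until the foot bears on it and the instrument stands level and steady, then press down firmly on the steel screw cap directly above that foot to check that it no longer rocks, and move clear. Only push and press: do not lift the wedge or the instrument, do not shove the instrument out of place, and leave everything else where it is.

Things in the scene. Friction and masses are not known exactly. Their poses are not given: they have to be found in the camera images.
- wedge: white plastic wedge (90 g), loose, 100 mm long (x), 50 mm wide (y); its top slopes evenly from 18 mm high at the upright flat back face (x = -50 mm) to 3 mm at the thin toe (x = +50 mm). Origin: centre of its underside, on the table; +x to the toe, z up. It starts with its toe towards the short foot, 20 to 60 mm short of it, up to 20 mm aside and 0.2 rad askew
- interferometer: loose instrument, 2.4 kg, 112 mm tall: black base plate 240 x 200 mm (x, y), from 30 to 42 mm above the table, blue housing, lens barrel to -x. Ball feet (radius 12 mm) at (100, 80), (-100, 80), (100, -80) mm; the one at (-100, -80) is 8 mm short. It rests level on three; 2 to 4 N on the short corner tips it 3.5 degrees. Origin: at table height under the plate's centre; z up, -x its front
- short_foot (a point): lowest point of the short ball foot (near right corner), 8 mm above the table when level. The foot meets the slope when above a point about 33 mm behind the toe (wedge x about +17 mm); pushing on meets several newtons and jacks the corner up 1.5 mm per 10 mm
- screw_cap: steel screw cap directly above the short foot, 26 mm across, 10 mm tall, part of the instrument; origin at the centre of its underside, on the plate; its flat top, to be pressed, is 10 mm above that (52 mm above the table). Press firmly, with 6 N or more
- gauge_block: flat steel block 60 x 30 x 15 mm, loose, lying in front of the instrument; not to be moved; origin at the centre of its underside
- driver: screwdriver with a black handle, 170 mm long, loose, lying flat to the right of the wedge; not to be moved
- lens_post: small lens in a round black mount on a post, 122 mm tall, base 54 mm across, loose, standing to the right of the instrument; not to be moved; origin at the centre of its underside
- mouse: black computer mouse 100 x 58 x 26 mm, loose; not to be moved; origin at the centre of its underside
- jar: amber glass jar, 60 mm across, 75 mm tall, loose; not to be moved; origin at the centre of its underside
Not all that is in view belongs to the job. Of the things that look like the wedge, take the one that is farthest to the robot's right at the start.

How it is judged:
By the outcome, as a careful person would: the job done as asked, in the order asked, and still so for the second after the job is handed in, with the robot touching nothing.
It also fails if it takes over 48 s, if anything falls off the work surface, if the arm or the gripper's body presses on something with over 40 N, if the wrist force passes 120 N, or if a joint passes its speed limit or range.

## Working session

There is one attempt and no reset: what is moved stays moved. The work goes in short steps, Python scripts to look and compute and a shell command to move; the robot and the scene stay as the last step left them, time stands still between calls to the robot, and variables do not carry over. Pictures are saved under pics/ and viewed, at most 10 in all, crops included, and the job is handed in when it is done.

```bash
mkdir -p pics; ls; python3 - <<'E'
from rig import bot, vision
import cv2, numpy as np
for n in ("scene","top"):
    cv2.imwrite(f"pics/{n}0.png",vision.capture(n)[:,:,::-1]); m=vision.camera_model(n)
    print(n,m)
s=bot.read_state();print(s["time_s"],s["position"],np.round(s["tcp_rot"],3),s["force"],bot.tip_extent)
E
```

```text
pics
scene {'camera_matrix': array([[445.81466278,   0.        , 321.07040494],
       [  0.        , 445.81466278, 205.75587363],
       [  0.        ,   0.        ,   1.        ]]), 'dist_coeffs': array([-0.06072048,  0.        ,  0.        ,  0.        ,  0.        ]), 'camera_from_world': array([[ 0.58486047,  0.81107547, -0.00973711, -0.31061192],
       [-0.48315687,  0.35799296,  0.79899967,  0.21736938],
       [ 0.65153485, -0.46259877,  0.60125262, -1.58379869],
       [ 0.        ,  0.        ,  0.        ,  1.        ]])}
top {'camera_matrix': array([[471.91740862,   0.        , 318.49000728],
       [  0.        , 471.91740862, 200.56221881],
       [  0.        ,   0.        ,   1.        ]]), 'dist_coeffs': array([-0.00890886,  0.        ,  0.        ,  0.        ,  0.        ]), 'camera_from_world': array([[-0.02340476, -0.99969148, -0.008316  ,  0.01561312],
       [ 0.98376927, -0.02451066,  0.17775613, -0.58780133],
       [-0.17790512, -0.00402069,  0.98403943, -1.13896543],
       [ 0.        ,  0.        ,  0.        ,  1.        ]])}
0.1 [ 0.20293192 -0.59047596  0.22968831] [[ 0.946  0.325 -0.   ]
 [ 0.325 -0.946  0.002]
 [ 0.    -0.002 -1.   ]] [-0.43967394  0.20152557 -1.15553716] 0.008
```

View pics/top0.png

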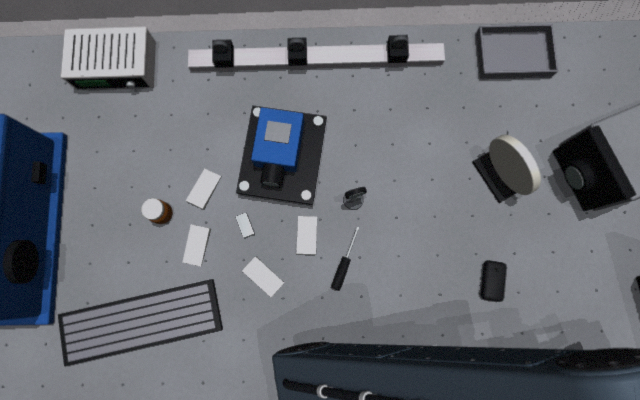

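View pics/scene0.png

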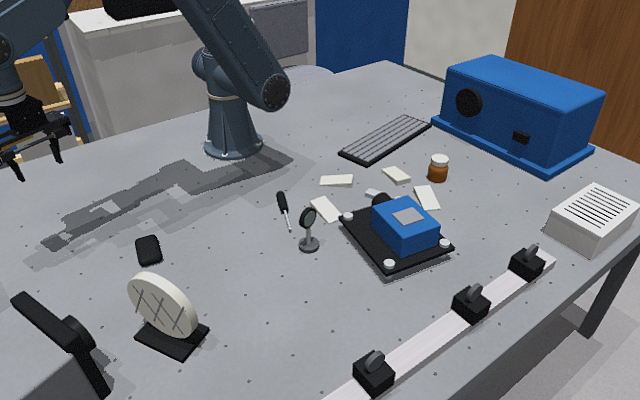

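The top view shows the rightmost white wedge at about (306,235), directly below the screw cap at (306,195). The driver is at (345,260) and the lens post at (355,197). I'll enlarge that area.

```bash
python3 - <<'E'
import cv2
i=cv2.imread("pics/top0.png")[95:300,230:375]
cv2.imwrite("pics/topc.png",cv2.resize(i,None,fx=4,fy=4,interpolation=cv2.INTER_CUBIC)[220:820])
i=cv2.imread("pics/scene0.png")[165:285,265:425]
cv2.imwrite("pics/scenec.png",cv2.resize(i,None,fx=5,fy=5,interpolation=cv2.INTER_CUBIC))
E
```

```text
(no output)
```

View pics/topc.png

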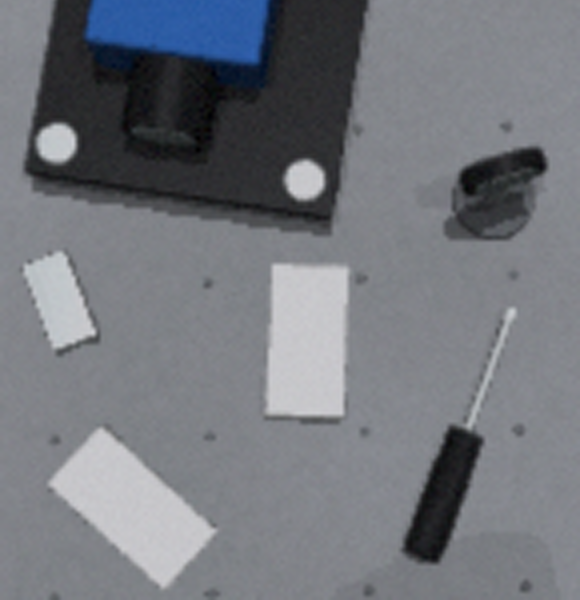

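View pics/scenec.png

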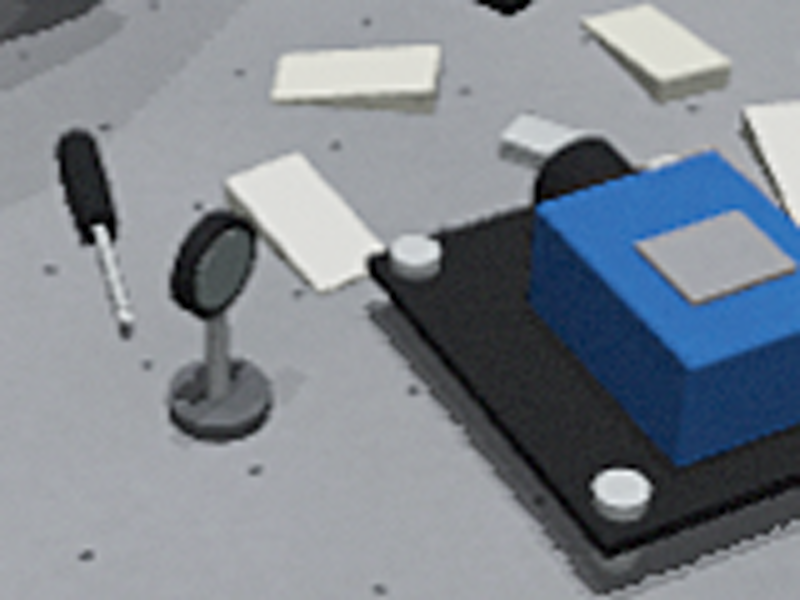

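```bash
cat > h.py <<'E'
from rig import bot, vision
import cv2, numpy as np
def ray(n,px):
    m=vision.camera_model(n);T=m["camera_from_world"]
    u=cv2.undistortPoints(np.array([[px]],float),m["camera_matrix"],m["dist_coeffs"])[0,0]
    R=T[:3,:3];c=-R.T@T[:3,3];d=R.T@np.array([u[0],-u[1],-1]);return c,d
def at(n,px,z):
    c,d=ray(n,px);return c+d*(z-c[2])/d[2]
def top(c,r,z): return at("top",(230+(c+.5)/4-.5,150+(r+.5)/4-.5),z)
def sc(c,r,z): return at("scene",(265+(c+.5)/5-.5,165+(r+.5)/5-.5),z)
E
python3 - <<'E'
from h import *
np.set_printoptions(precision=4,suppress=True)
print("cam",ray("top",(320,200))[0],ray("scene",(320,200))[0])
a,b=top(304,179,.052),top(57,142,.052);print("caps top",a,b,np.linalg.norm(a-b))
print("cap scene",sc(416,243,.052),sc(621,486,.052))
t1,t2,b2,b1=top(273,264,.003),top(349,266,.003),top(344,416,.018),top(266,412,.018)
print("wedge",t1,t2,b2,b1,np.linalg.norm(t1-t2),np.linalg.norm(b1-b2));tm=(t1+t2)/2;bm=(b1+b2)/2
print("toe",tm,"back",bm,np.linalg.norm((tm-bm)[:2]),np.degrees(np.arctan2(*(tm-bm)[[1,0]])))
print("scene toe",sc(380,258,.003),sc(322,291,.003),"back",sc(297,153,.018),sc(225,187,.018))
# if reversed
print("rev len",np.linalg.norm((top(311,265,.018)-top(305,415,.003))[:2]))
for p in [(330,217),(27,172)]: print("plate corner",top(*p,.03))
print("driver",top(511,312,.005),top(424,558,.02),top(405,550,.02),"block",top(25,265,.015),top(97,338,.015),top(57,351,.015),"lens",top(492,205,.01))
E
```

```text
cam [ 0.376  -0.0034  1.2254] [ 1.3186 -0.5586  0.7756]
caps top [0.6049 0.0336 0.052 ] [0.6328 0.1904 0.052 ] 0.15922649099966962
cap scene [0.603  0.0357 0.052 ] [ 0.8026 -0.0021  0.052 ]
wedge [0.5583 0.0565 0.003 ] [0.5557 0.0068 0.003 ] [0.4571 0.0121 0.018 ] [0.4608 0.0617 0.018 ] 0.04976978755290463 0.0498083722720504
toe [0.557  0.0317 0.003 ] back [0.4589 0.0369 0.018 ] 0.09820099755852756 -3.060818370450546
scene toe [0.5533 0.0513 0.003 ] [0.5574 0.0079 0.003 ] back [0.4612 0.0611 0.018 ] [0.4637 0.0084 0.018 ]
rev len 0.09565222331233388
plate corner [0.5839 0.0181 0.03  ]
plate corner [0.6183 0.2134 0.03  ]
driver [ 0.5226 -0.0978  0.005 ] [ 0.367  -0.0362  0.02  ] [ 0.3722 -0.0244  0.02  ] block [0.5598 0.2169 0.015 ] [0.5111 0.1701 0.015 ] [0.5033 0.1959 0.015 ] lens [ 0.5927 -0.0876  0.01  ]
```

The wedge's toe is at (0.557, 0.032), heading about -3°. The foot and cap are at (0.604, 0.0345), and the instrument's yaw is about -10°. The 159 mm cap spacing and the 50 × 98 mm wedge agree with the given sizes. Next I'll swing over behind the wedge.

```bash
python3 -m handwheel '[{"delta_rot":[0,0,0],"xyz":[45,-38,0],"hand":0.6},{"delta_rot":[0,0,0],"xyz":[89,-75,0],"hand":0.6},{"delta_rot":[0,0,0],"xyz":[134,-113,0],"hand":0.6},{"delta_rot":[0,0,0],"xyz":[178,-150,0],"hand":0.6},{"delta_rot":[0,0,0],"xyz":[223,-188,0],"hand":0.6}]'
cat > st.py <<'E'
from h import *
import sys
np.set_printoptions(precision=4,suppress=True)
s=bot.read_state();R=np.array(s["tcp_rot"]);p=np.array(s["position"])
print(s["time_s"],p,"yaw x",np.degrees(np.arctan2(R[1,0],R[0,0])),"F",s["force"],"M",s["moment"],s["opening"],"j6",s["joint_positions"][-1], "z",R[:,2])
if len(sys.argv)>3: print("tool mm",R.T@(np.array([float(a) for a in sys.argv[1:4]])-p)*1000)
E
python3 st.py .425 .037 .1
```

```text
time_s: 0.72
position: [0.3535, -0.3391, 0.2303]
tcp_rot: [[0.946, 0.324, -0.0], [0.324, -0.946, 0.0], [0.0, -0.0, -1.0]]
force: [-0.6, -0.4, 0.2]
opening: 0.514
grasp_force: 0.0
0.725 [ 0.3535 -0.3391  0.2303] yaw x 18.917703130761115 F [-0.5604 -0.3881  0.1826] M [ 0.027  -0.0822 -0.0102] 0.5144099651672455 j6 14.1584996978828 z [-0.      0.0004 -1.    ]
tool mm [ 189.5969 -332.5695  130.4708]
```

```bash
python3 -m handwheel '[{"delta_rot":[0,0,0.07],"xyz":[29,-50,0],"hand":0.6},{"delta_rot":[0,0,0.14],"xyz":[58,-101,0],"hand":0.6},{"delta_rot":[0,0,0.21],"xyz":[87,-152,0],"hand":0.6},{"delta_rot":[0,0,0.28],"xyz":[116,-203,0],"hand":0.6},{"delta_rot":[0,0,0.349],"xyz":[144,-253,0],"hand":0.6}]' >/dev/null
python3 st.py .425 .037 .08
```

```text
1.35 [ 0.4069 -0.0529  0.2305] yaw x -1.1968236680490807 F [ 1.0193 -0.0762  1.0858] M [-0.0471 -0.0576  0.0108] 0.20304631808930307 j6 68.07683908735514 z [ 0.0002  0.0001 -1.    ]
tool mm [ 16.2185 -90.2866 150.5257]
```

```bash
python3 -m handwheel '[{"delta_rot":[0,0,0],"xyz":[8,-45,20],"hand":0.6},{"delta_rot":[0,0,0],"xyz":[16,-90,40],"hand":0.6},{"delta_rot":[0,0,0],"xyz":[16,-90,90],"hand":0.6},{"delta_rot":[0,0,0],"xyz":[16,-90,140],"hand":0.6},{"delta_rot":[0,0,0],"xyz":[16,-90,150],"hand":0.6}]' >/dev/null
python3 st.py .425 .037 .013
python3 - <<'E'
from h import *
i=vision.capture("top")
cv2.imwrite("pics/top1.png",cv2.resize(i[140:310,220:380,::-1],None,fx=3.5,fy=3.5,interpolation=cv2.INTER_CUBIC))
E
```

```text
1.975 [0.4223 0.0355 0.0782] yaw x -1.0185862056624604 F [-0.561   0.5511  1.0678] M [0.0371 0.0254 0.0174] 0.20073677356544664 j6 80.63748247859404 z [-0.0069  0.0012 -1.    ]
tool mm [ 3.0806 -1.5154 65.1993]
```

View pics/top1.png

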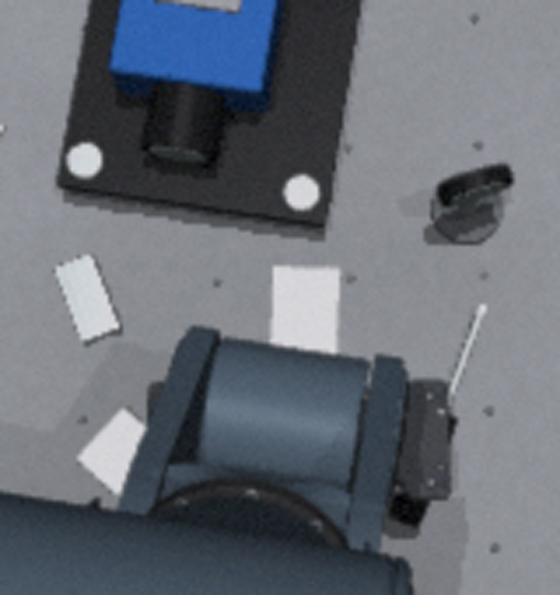

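The gripper is behind the wedge, and the toe at about (305,266) in the crop is unmoved. Everything else is where it was. Descending.

```bash
python3 -m handwheel '[{"delta_rot":[0,0,0],"xyz":[2,-1,25],"hand":0.6},{"delta_rot":[0,0,0],"xyz":[2,-1,45],"hand":0.6},{"delta_rot":[0,0,0],"xyz":[2,-1,60],"hand":0.6},{"delta_rot":[0,0,0],"xyz":[2,-1,65],"hand":0.6},{"delta_rot":[0,0,0],"xyz":[2,-1,65],"hand":0.6}]' >/dev/null
python3 st.py .450 .037 .013
```

```text
2.65 [0.4274 0.0356 0.0164] yaw x -1.0629539128959922 F [-0.7445  0.0182 -0.3602] M [ 0.001  -0.0521 -0.0187] 0.2006965825336576 j6 80.81873641883764 z [ 0.0018 -0.0003 -1.    ]
tool mm [22.5729 -1.8414  3.4719]
```

```bash
python3 -m handwheel '[{"delta_rot":[0,0,0],"xyz":[7,0,2],"hand":0.6},{"delta_rot":[0,0,0],"xyz":[14,0,2],"hand":0.6},{"delta_rot":[0,0,0],"xyz":[21,0,2],"hand":0.6},{"delta_rot":[0,0,0],"xyz":[28,0,2],"hand":0.6},{"delta_rot":[0,0,0],"xyz":[34,0,2],"hand":0.6}]' >/dev/null
python3 st.py .5 .0365 .014
python3 -m handwheel '[{"delta_rot":[0,0,0],"xyz":[6,0,0],"hand":0.6},{"delta_rot":[0,0,0],"xyz":[12,0,0],"hand":0.6},{"delta_rot":[0,0,0],"xyz":[18,0,0],"hand":0.6},{"delta_rot":[0,0,0],"xyz":[24,0,0],"hand":0.6},{"delta_rot":[0,0,0],"xyz":[30,0,0],"hand":0.6}]' >/dev/null
python3 st.py .53 .0365 .014
python3 - <<'E'
from h import *
i=vision.capture("top")
cv2.imwrite("pics/top2.png",cv2.resize(i[140:310,220:380,::-1],None,fx=3.5,fy=3.5,interpolation=cv2.INTER_CUBIC))
i=vision.capture("scene")
cv2.imwrite("pics/sc2.png",i[:,:,::-1])
E
```

```text
3.275 [0.4606 0.0353 0.0135] yaw x -1.0363515414695328 F [-0.995   1.0614  0.8424] M [ 0.0536  0.2472 -0.0135] 0.1994399629955365 j6 81.51918392009752 z [-0.0009  0.0002 -1.    ]
tool mm [39.4046 -1.8698 -0.4968]
3.9 [0.491  0.0347 0.0135] yaw x -1.0435630979695136 F [-0.9425 -0.4588 -0.2545] M [0.0404 0.1448 0.0299] 0.19650608039185433 j6 82.05022771819604 z [ 0.0001 -0.     -1.    ]
tool mm [38.9691 -2.5305 -0.4763]
```

View pics/top2.png

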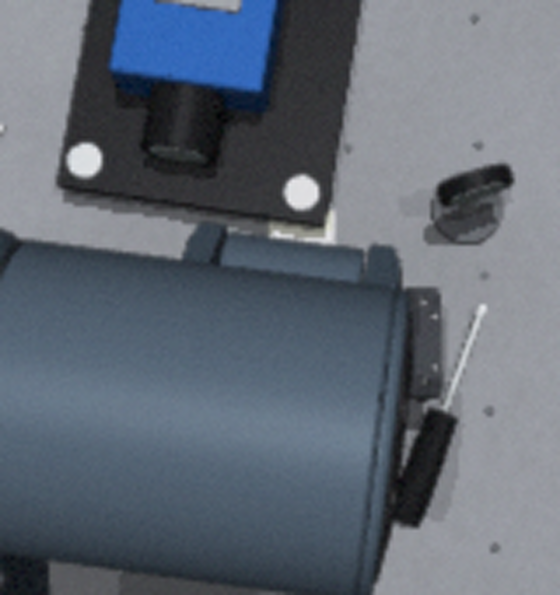

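The toe is now sliding under the plate corner, with the wedge spanning crop columns 271–336 and the cap at 302, so it is nearly centred. I'll continue in smaller steps while watching the force.

```bash
python3 -m handwheel '[{"delta_rot":[0,0,0],"xyz":[6,0,0],"hand":0.6},{"delta_rot":[0,0,0],"xyz":[12,0,0],"hand":0.6},{"delta_rot":[0,0,0],"xyz":[18,0,0],"hand":0.6},{"delta_rot":[0,0,0],"xyz":[24,0,0],"hand":0.6},{"delta_rot":[0,0,0],"xyz":[29,0,0],"hand":0.6}]' >/dev/null
python3 st.py
python3 -m handwheel '[{"delta_rot":[0,0,0],"xyz":[1,0,0],"hand":0.6},{"delta_rot":[0,0,0],"xyz":[2,0,0],"hand":0.6},{"delta_rot":[0,0,0],"xyz":[2,0,0],"hand":0.6},{"delta_rot":[0,0,0],"xyz":[3,0,0],"hand":0.6},{"delta_rot":[0,0,0],"xyz":[3,0,0],"hand":0.6}]' >/dev/null
python3 st.py
```

```text
4.625 [0.52   0.0341 0.0135] yaw x -1.0451748763234157 F [-0.2769 -0.2204 -0.0102] M [-0.0227  0.0987  0.0007] 0.20116355960799542 j6 82.50100905672271 z [ 0.0002 -0.     -1.    ]
5.25 [0.522  0.0342 0.0135] yaw x -1.0394714548833122 F [-1.5029  0.0191  0.4798] M [ 0.0146  0.2524 -0.011 ] 0.20318128397401317 j6 82.53895773484798 z [-0.001   0.0001 -1.    ]
```

```bash
python3 -m handwheel '[{"delta_rot":[0,0,0],"xyz":[0.5,0,0],"hand":0.6},{"delta_rot":[0,0,0],"xyz":[1,0,0],"hand":0.6},{"delta_rot":[0,0,0],"xyz":[1.5,0,0],"hand":0.6},{"delta_rot":[0,0,0],"xyz":[2,0,0],"hand":0.6},{"delta_rot":[0,0,0],"xyz":[2,0,0],"hand":0.6}]' >/dev/null
python3 st.py
```

```text
5.875 [0.5233 0.0343 0.0135] yaw x -1.0359394094722851 F [-5.5618 -0.5066  5.71  ] M [ 0.0045  0.8597 -0.0125] 0.19638838465451686 j6 82.56847786726787 z [-0.0025  0.0003 -1.    ]
```

```bash
python3 -m handwheel '[{"delta_rot":[0,0,0],"xyz":[0,0,0],"hand":0.6},{"delta_rot":[0,0,0],"xyz":[0,0,0],"hand":0.6},{"delta_rot":[0,0,0],"xyz":[0,0,0],"hand":0.6},{"delta_rot":[0,0,0],"xyz":[0,0,0],"hand":0.6},{"delta_rot":[0,0,0],"xyz":[0,0,0],"hand":0.6}]' >/dev/null
python3 st.py
python3 - <<'E'
from h import *
a=vision.capture("top")[140:310,220:380,::-1]; b=vision.capture("scene")[150:290,250:430,::-1]
a=cv2.resize(a,None,fx=2.4,fy=2.4,interpolation=2);b=cv2.resize(b,None,fx=2.3,fy=2.3,interpolation=2)
o=np.zeros((410,a.shape[1]+b.shape[1],3),np.uint8);o[:a.shape[0],:a.shape[1]]=a;o[:b.shape[0],a.shape[1]:]=b
cv2.imwrite("pics/c3.png",o)
E
```

```text
6.5 [0.5233 0.0343 0.0135] yaw x -1.0335605711911051 F [-5.1906 -0.3913  5.1695] M [-0.0132  0.8364  0.0199] 0.2017706842487628 j6 82.57004145188242 z [-0.0024  0.0003 -1.    ]
```

View pics/c3.png

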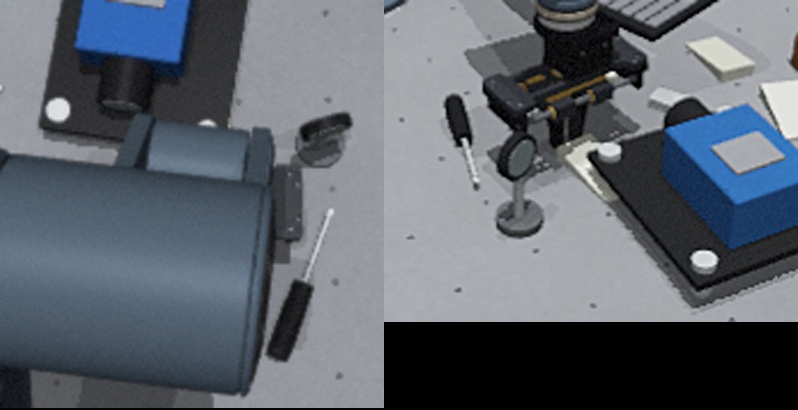

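```bash
python3 -m handwheel '[{"delta_rot":[0,0,0],"xyz":[0.5,0,0],"hand":0.6},{"delta_rot":[0,0,0],"xyz":[1,0,0],"hand":0.6},{"delta_rot":[0,0,0],"xyz":[1.5,0,0],"hand":0.6},{"delta_rot":[0,0,0],"xyz":[2,0,0],"hand":0.6},{"delta_rot":[0,0,0],"xyz":[2.5,0,0],"hand":0.6}]' >/dev/null
python3 st.py
```

```text
7.225 [0.5241 0.0343 0.0134] yaw x -1.0245006986302625 F [-7.5395 -1.6226  6.2059] M [-0.0563  1.2611 -0.0634] 0.20096403132509355 j6 82.60869213509478 z [-0.0061  0.0006 -1.    ]
```

```bash
python3 -m handwheel '[{"delta_rot":[0,0,0],"xyz":[0.5,0,0],"hand":0.6},{"delta_rot":[0,0,0],"xyz":[1,0,0],"hand":0.6},{"delta_rot":[0,0,0],"xyz":[1.5,0,0],"hand":0.6},{"delta_rot":[0,0,0],"xyz":[2,0,0],"hand":0.6},{"delta_rot":[0,0,0],"xyz":[2,0,0],"hand":0.6}]' >/dev/null
python3 st.py
```

```text
7.85 [0.5246 0.0345 0.0133] yaw x -1.0155133305426072 F [-8.8329 -1.778   7.3103] M [-0.1242  1.5192 -0.054 ] 0.19975127159066608 j6 82.63621101330976 z [-0.0091  0.0009 -1.    ]
```

The push resistance rose to about 9 N with little movement. That fits the foot bearing on the slope, since jacking the corner up would first have to unload the neighbouring feet. I'll back off straight, then rise.

```bash
python3 -m handwheel '[{"delta_rot":[0,0,0],"xyz":[-6,0,0],"hand":0.6},{"delta_rot":[0,0,0],"xyz":[-25,0,0],"hand":0.6},{"delta_rot":[0,0,0],"xyz":[-50,0,0],"hand":0.6},{"delta_rot":[0,0,0],"xyz":[-50,0,-50],"hand":0.8},{"delta_rot":[0,0,0],"xyz":[-50,0,-100],"hand":1}]' >/dev/null
python3 -m handwheel '[{"delta_rot":[0,0,-0.17],"xyz":[-45,0,-50],"hand":1},{"delta_rot":[0,0,-0.34],"xyz":[-45,40,-90],"hand":1},{"delta_rot":[0,0,-0.51],"xyz":[-45,90,-90],"hand":1},{"delta_rot":[0,0,-0.68],"xyz":[-45,140,-90],"hand":1},{"delta_rot":[0,0,-0.87],"xyz":[-45,190,-90],"hand":1}]' >/dev/null
python3 st.py .604 .0345 .08
python3 - <<'E'
from h import *
a=vision.capture("top")[95:305,220:380,::-1]; b=vision.capture("scene")[150:290,250:430,::-1]
a=cv2.resize(a,None,fx=2.7,fy=2.7,interpolation=2);b=cv2.resize(b,None,fx=2,fy=2,interpolation=2)
o=np.zeros((570,800,3),np.uint8);o[:a.shape[0],:a.shape[1]]=a;o[:b.shape[0],a.shape[1]:a.shape[1]+b.shape[1]]=b
cv2.imwrite("pics/c4.png",o)
E
```

```text
9.1 [ 0.4329 -0.1542  0.2045] yaw x 47.99741734896802 F [ 0.8386 -0.4528 -0.035 ] M [-0.0714 -0.0497 -0.0297] 0.0016058718437525004 j6 8.3835926563134 z [ 0.006  -0.0036 -1.    ]
tool mm [254.5883   0.0183 124.8989]
```

View pics/c4.png

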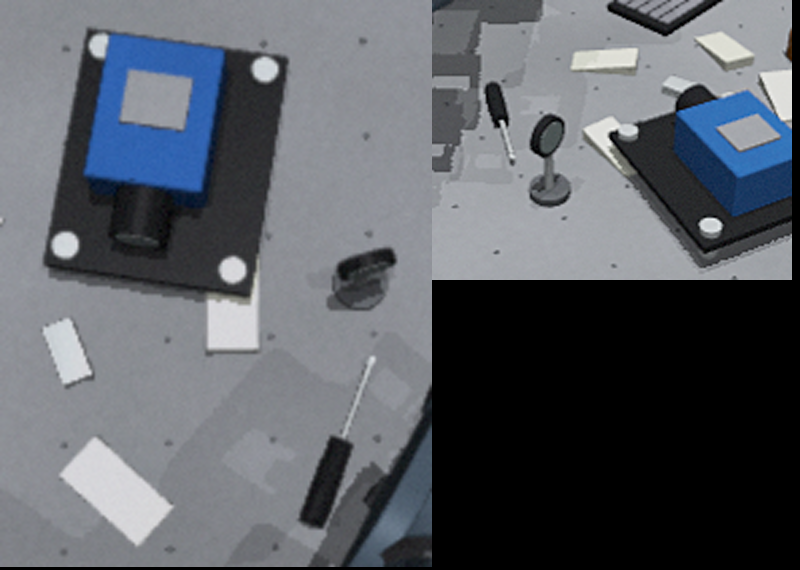

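The wedge's back edge is at crop row 350, with its toe under the cap corner. The cap at (232,269) and all other objects are unmoved. Now I'll move over the cap and come down to just above it.

```bash
python3 - <<'E'
from h import *
f=lambda c,r,z:at("top",(220+(c+.5)/2.7-.5,95+(r+.5)/2.7-.5),z)
print(f(207,350,.018),f(258,350,.018),f(232,269,.052))
E
python3 -m handwheel '[{"delta_rot":[0,0,0],"xyz":[51,0,0],"hand":1},{"delta_rot":[0,0,0],"xyz":[102,0,0],"hand":1},{"delta_rot":[0,0,0],"xyz":[153,0,0],"hand":1},{"delta_rot":[0,0,0],"xyz":[204,0,0],"hand":1},{"delta_rot":[0,0,0],"xyz":[254,0,0],"hand":1}]' >/dev/null
python3 st.py .604 .0345 .065
```

```text
[0.5335061  0.06006078 0.018     ] [0.53231529 0.01138088 0.018     ] [0.60503057 0.0336585  0.052     ]
9.825 [0.6041 0.0387 0.2038] yaw x 47.63976321259076 F [ 0.9951  0.1817 -0.4279] M [-0.026  -0.0477 -0.0003] 0.0034743124441953114 j6 35.44427143844526 z [ 0.0037 -0.0001 -1.    ]
tool mm [ -3.5351   2.4011 138.8319]
```

```bash
python3 -m handwheel '[{"delta_rot":[0,0,0],"xyz":[-1,1,45],"hand":1},{"delta_rot":[0,0,0],"xyz":[-1,1,85],"hand":1},{"delta_rot":[0,0,0],"xyz":[-1,1,115],"hand":1},{"delta_rot":[0,0,0],"xyz":[-1,1,130],"hand":1},{"delta_rot":[0,0,0],"xyz":[-1,1,134],"hand":1}]' >/dev/null
python3 st.py .604 .0345 .060
```

```text
10.45 [0.6022 0.0355 0.069 ] yaw x 47.65608010403679 F [-0.599  -0.4601  0.2099] M [-0.053  -0.0089  0.0203] 0.006706687072221886 j6 35.09510649760123 z [ 0.0003  0.0001 -1.    ]
tool mm [0.4834 1.9541 9.0117]
```

```bash
python3 -m handwheel '[{"delta_rot":[0,0,0],"xyz":[0,1,3],"hand":1},{"delta_rot":[0,0,0],"xyz":[0,1,6],"hand":1},{"delta_rot":[0,0,0],"xyz":[0,1,8],"hand":1},{"delta_rot":[0,0,0],"xyz":[0,1,9],"hand":1},{"delta_rot":[0,0,0],"xyz":[0,1,10],"hand":1}]' >/dev/null
python3 st.py
```

```text
11.075 [0.6028 0.0343 0.0598] yaw x 47.667057544156094 F [-1.615  -0.3653  5.9545] M [-0.0579  0.2328 -0.0001] 0.0077108888557780395 j6 35.002689178957986 z [ 0.0003 -0.0001 -1.    ]
```

```bash
python3 -m handwheel '[{"delta_rot":[0,0,0],"xyz":[0,0,0.5],"hand":1},{"delta_rot":[0,0,0],"xyz":[0,0,1],"hand":1},{"delta_rot":[0,0,0],"xyz":[0,0,1],"hand":1},{"delta_rot":[0,0,0],"xyz":[0,0,1],"hand":1},{"delta_rot":[0,0,0],"xyz":[0,0,1],"hand":1}]' >/dev/null
python3 st.py
```

```text
11.7 [0.6027 0.0343 0.0598] yaw x 47.67719975842164 F [-2.9001 -0.7021  7.0931] M [-0.0506  0.3158  0.0312] 0.008719566853198427 j6 34.99941162681754 z [ 0.0005 -0.0002 -1.    ]
```

```bash
python3 -m handwheel '[{"delta_rot":[0,0,0],"xyz":[0,0,0.7],"hand":1},{"delta_rot":[0,0,0],"xyz":[0,0,1.4],"hand":1},{"delta_rot":[0,0,0],"xyz":[0,0,2],"hand":1},{"delta_rot":[0,0,0],"xyz":[0,0,2],"hand":1},{"delta_rot":[0,0,0],"xyz":[0,0,2],"hand":1}]' >/dev/null
python3 st.py
```

```text
12.325 [0.6028 0.0343 0.0596] yaw x 47.68831504781635 F [-4.9122  0.1637 17.4127] M [-0.0271  0.8234 -0.0143] 0.008170765078824919 j6 34.998650137744704 z [ 0.001  -0.0005 -1.    ]
```

The cap holds at 17 N without sinking, so the foot is supported. Lifting off and moving clear.

```bash
python3 -m handwheel '[{"delta_rot":[0,0,0],"xyz":[0,0,-2],"hand":1},{"delta_rot":[0,0,0],"xyz":[0,0,-6],"hand":1},{"delta_rot":[0,0,0],"xyz":[0,0,-30],"hand":1},{"delta_rot":[0,0,0],"xyz":[0,0,-80],"hand":1},{"delta_rot":[0,0,0],"xyz":[0,0,-140],"hand":1}]' >/dev/null
python3 -m handwheel '[{"delta_rot":[0,0,0],"xyz":[-50,0,-20],"hand":1},{"delta_rot":[0,0,0],"xyz":[-100,0,-20],"hand":1},{"delta_rot":[0,0,0],"xyz":[-150,0,-20],"hand":1},{"delta_rot":[0,0,0],"xyz":[-200,0,-20],"hand":1},{"delta_rot":[0,0,0],"xyz":[-250,0,-20],"hand":1}]' >/dev/null
python3 -m handwheel '[{"delta_rot":[0,0,0],"xyz":[0,0,0],"hand":1},{"delta_rot":[0,0,0],"xyz":[0,0,0],"hand":1},{"delta_rot":[0,0,0],"xyz":[0,0,0],"hand":1},{"delta_rot":[0,0,0],"xyz":[0,0,0],"hand":1},{"delta_rot":[0,0,0],"xyz":[0,0,0],"hand":1}]' >/dev/null
python3 st.py
python3 - <<'E'
from h import *
a=vision.capture("top")[95:305,220:380,::-1]; b=vision.capture("scene")[150:290,250:430,::-1]
a=cv2.resize(a,None,fx=2.7,fy=2.7,interpolation=2);b=cv2.resize(b,None,fx=2,fy=2,interpolation=2)
o=np.zeros((570,800,3),np.uint8);o[:a.shape[0],:a.shape[1]]=a;o[:b.shape[0],a.shape[1]:a.shape[1]+b.shape[1]]=b
cv2.imwrite("pics/c5.png",o)
E
```

```text
14.2 [ 0.4347 -0.1499  0.2165] yaw x 47.75502496845713 F [-0.7017  0.1452  0.3742] M [ 0.0387 -0.0472  0.0163] 0.003929376631422064 j6 9.252719471142528 z [-0.  0. -1.]
```

View pics/c5.png

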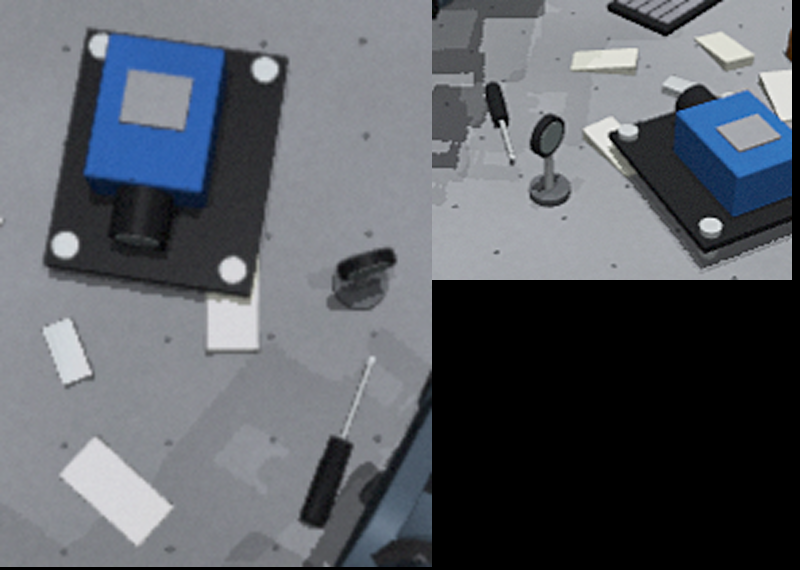

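The picture is the same as before the press: the wedge's back edge is at crop row 350, the cap at (232,269), and the other objects are unmoved. Handing in.

```bash
python3 -c "
from rig import workorder
print(workorder.hand_in())"
```

```text
the job is handed in; nothing more can be done
None
```

I pushed the wedge under the short foot until it bore (about 9 N of push resistance), the screw cap then took a 17 N press without sinking, and the arm moved clear with nothing else visibly disturbed; the job is handed in at about 14 s of the 48 s, with no verdict returned.

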